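Set the stone seals back on the seal board by size

ROBOT

A 6-joint arm with a two-finger parallel gripper is mounted at the origin on the work surface. World frame = base frame: x ahead of the robot, y to its left, z up, the work surface at z = 0. Lengths are in mm, angles in rad, forces in N, time in s.
With the tool pointing down it reaches from about 275 to 1000 mm from the base axis. Payload 8.4 kg.
Tool frame: the origin (TCP) lies at the very end of the fingers, on their centre line; the grasp point (between the pads) lies 19 mm behind it; z points along the fingers, y is the direction in which the jaws open and shut (so a half turn about z gives the same grasp; the last joint's range is limited). The gripper opens to 85 mm and grips with 20 to 120 N. Pads are 22 mm wide; open, the fingers measure 114 mm over their backs; the gripper's body (76 mm by 85 mm) begins 54 mm behind the grasp point. The pads swing forward as they close: fully open they stand 13 mm farther back than shut.
Start: joints at [1.116, 0.353, 1.633, -0, 1.155, -0.002], TCP at [273.427, 562.019, 231.281] pointing down, gripper open.
Joint ranges: [-2.63, 2.63], [-0.92, 2.1], [0.06, 2.66], [-1.3, 4.44], [0, 2.69], [-3.02, 3.02]. Speed limits (rad/s): [2.22, 2.22, 2.79, 3.14, 3.14, 3.14].

INTERFACE

Orientations are given as [roll, pitch, yaw] about the fixed x, y, z axes, in that order (R = Rz(yaw) Ry(pitch) Rx(roll)).
In Python, from rig import sense, grab_frame, get_calibration, sign_off, boxes_of, trace gives the robot as it stands.
- The arm moves only by the tool servo_tool, never from a script. Its argument "rows" is a list of rows, each a list of 3 entries, a list of its own where there are three numbers: the finger opening in mm, from 0 to 85.4, then the shift along the tool's x, y, z in mm, then the turn, a rotation vector about the tool's x, y, z in degrees. A call has 1 to 8 rows; each row shifts and turns the commanded pose from where the row before left it, along the tool's axes as they then stand; what a row does not reach is not made up. A row lasts 1/8 s, in which the tool goes at most 62.5 mm and 10.7 degrees, less where a joint would pass 70% of its speed; a pose out of reach is approached as far as the arm can. A call is refused whole if a number of a shift passes 62.5 or a number of a turn 10.7, either way. A call with a gripper value outside its range is refused whole. The fingers move at their own pace and stop on an object; "force" is the grip in N (left out, the last holds). Time passes only in rows, so rows that do not move let the fingers close. It gives the time, the measured TCP pose, the force and the opening at its end, in the units of the state.
- sense(): the state, without advancing time (a new reading comes with each control period).
- grab_frame(name): name is "side" or "top"; returns the picture (420x560x3 uint8, blue, green, red); there is no depth.
- get_calibration(name): a dict with "intrinsics" (3x3 intrinsics, pixels), "k1" (the pictures are not rectified: a ray, as slopes to the right and down, at radius r is drawn at 1 + k1 r^2 times it, then the intrinsics apply), "world_to_cam" (4x4, takes a point from world to camera coordinates). Camera axes: x right, y down, z forward; pixel columns grow to the right and rows downward; lengths in mm; the calibration is good to about 2 mm. A picture is of the moment at which its call begins. get_calibration takes no time and is no camera call.
- sign_off(): hands the job in, once; it reports no verdict.
Trained networks look in the newest picture that a camera, given by its name, has taken for a name from the list of things; names that differ only in an ending like _2 or _b are one class to them, and where a whole thing is asked for, a point or a joint stands for the part that bears it (a point fixed in the world has none). Each returns a list of dicts, best first, with "conf" (0 to 1); they miss things now and then, are a little off and sometimes report something else, mostly with a low value. They report only what shows in the picture. A call takes as long as a camera call. They do not tell look-alikes from the thing itself.
- boxes_of(camera, thing): "centre" ([x, y, z] in mm, in the coordinates of the camera as it stood for that picture, good to about 4 mm: the middle of the surface that is visible of it).
- trace(camera, thing): "mask" (420x560 bool, what is visible of it).
The state is a dict: "clock": time; "qpos": joint angles; "qvel": joint speeds; "joint_efforts": joint torques, N m; "eef_pos": TCP position; "tcp_rot": TCP orientation; "contact_force": force on the tool from outside, world axes, zero at the start; "wrist_torque": the same for the moment, N m; "opening": opening from 0.0 (shut) to 1.0 (fully open).
Only numpy, scipy, OpenCV 4.12 (cv2) and the standard library are available. Lean on these libraries where they do the work, as an engineer would, in place of code of your own. Each camera call takes 0.05 s, during which the arm holds its last target. There are 200 camera calls.

TASK

Put the four stone seals away on the wooden seal board: one standing upright in the middle of each felt square, squared up with the board, in order of size from the smallest at the end next to the round pot of red seal paste to the largest at the other end. Do not shift the paste pot or knock any seal over.

Things in the scene. Friction and masses are not known exactly. Their poses are not given: they have to be found in the camera images.
- seal_20_c (a point): The smallest of four beige soapstone seals, loose and standing upright: a straight square prism 20 x 20 mm and 43 mm high with a low domed knob on top, 52 mm high in all. Point at its centre, half-way up (26 mm above its foot); z up, x and y square to the prism's sides.
- seal_28_c (a point): The second smallest of four beige soapstone seals, loose and standing upright: a straight square prism 28 x 28 mm and 49 mm high with a half-round arched knob on top, 62 mm high in all. Point at its centre, half-way up (31 mm above its foot); z up, x and y square to the prism's sides.
- seal_36_c (a point): The second largest of four beige soapstone seals, loose and standing upright: a straight square prism 36 x 36 mm and 55 mm high with a three-step knob on top, 72 mm high in all. Point at its centre, half-way up (36 mm above its foot); z up, x and y square to the prism's sides.
- seal_44_c (a point): The largest of four beige soapstone seals, loose and standing upright: a straight square prism 44 x 44 mm and 64 mm high with a crouching-beast knob on top, 84 mm high in all. Point at its centre, half-way up (42 mm above its foot); z up, x and y square to the prism's sides.
- board_top (a point): The seal board: a fixed dark hardwood plank 84 x 310 mm, top 18 mm above the table, with four felt squares in a row on it. Point at the centre of its top; y runs along its length, x across it. The felts lie at y = -108, -36, +36 and +108 mm from here, on the centre line.
- felt_a_top (a point): One of four alike grey felt squares, 56 x 56 x 2 mm, glued to the board in a row 72 mm apart, its top 20 mm above the table; point at the centre of its top. The letters do not tell the order along the board: each may be any of the four places.
- felt_b_top (a point): One of four alike grey felt squares, 56 x 56 x 2 mm, glued to the board in a row 72 mm apart, its top 20 mm above the table; point at the centre of its top. The letters do not tell the order along the board: each may be any of the four places.
- felt_c_top (a point): One of four alike grey felt squares, 56 x 56 x 2 mm, glued to the board in a row 72 mm apart, its top 20 mm above the table; point at the centre of its top. The letters do not tell the order along the board: each may be any of the four places.
- felt_d_top (a point): One of four alike grey felt squares, 56 x 56 x 2 mm, glued to the board in a row 72 mm apart, its top 20 mm above the table; point at the centre of its top. The letters do not tell the order along the board: each may be any of the four places.
- paste_pot_c (a point): The open round white porcelain pot filled with red seal paste, 70 mm across and 26 mm high, loose on the table, just beyond one end or the other of the board (210 mm from the board's centre along its length; a dark slate oblong inkstone stands at the other end). Point at its centre, 13 mm up.
Mind the look-alikes: they are no part of the job. What is shaped like the part that bears seal_20_c but purple is not meant. What is shaped like the part that bears paste_pot_c but purple is not meant.

How it is judged (in metres and radians):
At the end, for the whole second after the job is handed in: All four seals stand upright (within 0.12 rad) on the board's felt squares, smallest on the square nearest the paste pot and rising in size to the other end, each centre within 12 mm of the middle of its square along and across the board, its sides within 0.26 rad of square to the board (((y of paste_pot_c in the frame of board_top below 0 m and (x of seal_20_c in the frame of board_top between -0.012 and 0.012 m and y of seal_20_c in the frame of board_top between -0.12 and -0.096 m and z of seal_20_c in the frame of board_top between 0.022 and 0.034 m and angle between seal_20_c's own z axis and vertical below 0.12 rad and (angle between the x axis of seal_20_c and the x axis of board_top, either way round below 0.26 rad or angle between the x axis of seal_20_c and the y axis of board_top, either way round below 0.26 rad)) and (x of seal_28_c in the frame of board_top between -0.012 and 0.012 m and y of seal_28_c in the frame of board_top between -0.048 and -0.024 m and z of seal_28_c in the frame of board_top between 0.027 and 0.039 m and angle between seal_28_c's own z axis and vertical below 0.12 rad and (angle between the x axis of seal_28_c and the x axis of board_top, either way round below 0.26 rad or angle between the x axis of seal_28_c and the y axis of board_top, either way round below 0.26 rad)) and (x of seal_36_c in the frame of board_top between -0.012 and 0.012 m and y of seal_36_c in the frame of board_top between 0.024 and 0.048 m and z of seal_36_c in the frame of board_top between 0.032 and 0.044 m and angle between seal_36_c's own z axis and vertical below 0.12 rad and (angle between the x axis of seal_36_c and the x axis of board_top, either way round below 0.26 rad or angle between the x axis of seal_36_c and the y axis of board_top, either way round below 0.26 rad)) and (x of seal_44_c in the frame of board_top between -0.012 and 0.012 m and y of seal_44_c in the frame of board_top between 0.096 and 0.12 m and z of seal_44_c in the frame of board_top between 0.038 and 0.05 m and angle between seal_44_c's own z axis and vertical below 0.12 rad and (angle between the x axis of seal_44_c and the x axis of board_top, either way round below 0.26 rad or angle between the x axis of seal_44_c and the y axis of board_top, either way round below 0.26 rad))) or (y of paste_pot_c in the frame of board_top above 0 m and (x of seal_20_c in the frame of board_top between -0.012 and 0.012 m and y of seal_20_c in the frame of board_top between 0.096 and 0.12 m and z of seal_20_c in the frame of board_top between 0.022 and 0.034 m and angle between seal_20_c's own z axis and vertical below 0.12 rad and (angle between the x axis of seal_20_c and the x axis of board_top, either way round below 0.26 rad or angle between the x axis of seal_20_c and the y axis of board_top, either way round below 0.26 rad)) and (x of seal_28_c in the frame of board_top between -0.012 and 0.012 m and y of seal_28_c in the frame of board_top between 0.024 and 0.048 m and z of seal_28_c in the frame of board_top between 0.027 and 0.039 m and angle between seal_28_c's own z axis and vertical below 0.12 rad and (angle between the x axis of seal_28_c and the x axis of board_top, either way round below 0.26 rad or angle between the x axis of seal_28_c and the y axis of board_top, either way round below 0.26 rad)) and (x of seal_36_c in the frame of board_top between -0.012 and 0.012 m and y of seal_36_c in the frame of board_top between -0.048 and -0.024 m and z of seal_36_c in the frame of board_top between 0.032 and 0.044 m and angle between seal_36_c's own z axis and vertical below 0.12 rad and (angle between the x axis of seal_36_c and the x axis of board_top, either way round below 0.26 rad or angle between the x axis of seal_36_c and the y axis of board_top, either way round below 0.26 rad)) and (x of seal_44_c in the frame of board_top between -0.012 and 0.012 m and y of seal_44_c in the frame of board_top between -0.12 and -0.096 m and z of seal_44_c in the frame of board_top between 0.038 and 0.05 m and angle between seal_44_c's own z axis and vertical below 0.12 rad and (angle between the x axis of seal_44_c and the x axis of board_top, either way round below 0.26 rad or angle between the x axis of seal_44_c and the y axis of board_top, either way round below 0.26 rad))))); the robot touches nothing.
It fails at once if the paste pot is shifted by more than 30 mm (distance of paste_pot_c from where it was at the start of the episode above 0.03 m).
It fails at once if a seal is knocked over (leans more than 1 rad) (angle between any of seal_20_c, seal_28_c, seal_36_c, seal_44_c's own z axis and vertical above 1 rad).
It also fails if it takes over 106 s, if anything falls off the work surface, if the arm or the gripper's body presses on something with over 40 N, if the wrist force passes 120 N, or if a joint passes its speed limit or range.

## Working session

There is one attempt and no reset: what is moved stays moved. The work goes in short steps, Python scripts to look and compute and a tool call to move; the robot and the scene stay as the last step left them, time stands still between calls to the robot, and variables do not carry over. Pictures are saved under pics/ and viewed, about 12 in all and at most 16, crops included, and the job is handed in when it is done.

Besides the shell and the picture viewer there is one more tool, called after ">>>" as a command line: name --argument value ..., lists and objects as JSON in quotes. servo_tool: Moves the arm, as the interface text tells. Its arguments: {"type":"object","properties":{"rows":{"type":"array","items":{"type":"array"}},"force":{"type":"number"}},"required":["rows"]}

```bash
mkdir -p pics
python3 - <<'E'
from rig import *
import cv2,numpy as np
s=sense();print(s)
for n in("side","top"):
    cv2.imwrite(f"pics/{n}0.png",grab_frame(n));c=get_calibration(n);print(n,c)
    W=np.array(c["world_to_cam"])
    for t in("seal_20_c","seal_28_c","seal_36_c","seal_44_c","board_top","paste_pot_c","felt_a_top"):
        for b in boxes_of(n,t):
            p=np.linalg.inv(W)@np.r_[b["centre"],1];q=np.array(b["centre"]);K=np.array(c["intrinsics"])
            u=K@(q/q[2]);print(t,round(b["conf"],2),p[:3].round(0),u[:2].round(0))
E
```

```text
{'clock': 0.0, 'qpos': array([ 1.11562395e+00,  3.53673493e-01,  1.63414429e+00, -2.10393661e-05,
        1.15521483e+00, -2.38577088e-03]), 'qvel': array([-0.00020523, -0.0010456 , -0.00023769,  0.00040017,  0.00123806,
       -0.00044566]), 'joint_efforts': array([-2.77285362e-03, -6.05238175e+01, -3.42067122e+01, -3.59057103e-04,
        9.32371389e-03, -6.91406132e-07]), 'eef_pos': array([273.203626  , 561.58153864, 230.5415149 ]), 'tcp_rot': array([-3.14015265e+00,  1.58008016e-05,  2.68881457e+00]), 'contact_force': array([ 0.4293813 , -0.64909295, -0.11501617]), 'wrist_torque': array([-0.0151586 , -0.03237381,  0.04367397]), 'opening': 1.0017352520067284}
side {'intrinsics': array([[407.59292885,   0.        , 287.08746361],
       [  0.        , 407.59292885, 214.28406776],
       [  0.        ,   0.        ,   1.        ]]), 'k1': -0.05068849852539764, 'world_to_cam': array([[-9.93925030e-01, -1.10051469e-01,  1.30691836e-03,
         5.39967149e+02],
       [-6.07621079e-02,  5.38791979e-01, -8.40244708e-01,
         8.21421512e+01],
       [ 9.17660073e-02, -8.35219658e-01
[... 850 characters left out ...]
 [-9.94475721e-01, -1.49237388e-02, -1.03900543e-01,
         5.64601979e+02],
       [ 1.03461625e-01,  2.76668480e-02, -9.94248579e-01,
         8.68698926e+02],
       [ 0.00000000e+00,  0.00000000e+00,  0.00000000e+00,
         1.00000000e+00]])}
seal_20_c 0.67 [453.  79.  50.] [245. 258.]
seal_20_c 0.5 [528.  93.  44.] [238. 217.]
seal_28_c 0.66 [440. 253.  52.] [150. 263.]
seal_28_c 0.63 [634.  43.  18.] [267. 164.]
seal_36_c 0.71 [ 447. -104.   64.] [345. 263.]
seal_44_c 0.6 [ 435. -269.   62.] [437. 272.]
board_top 0.71 [634.  38.  20.] [270. 164.]
board_top 0.48 [652. -67.  21.] [324. 155.]
paste_pot_c 0.75 [ 662. -167.   22.] [376. 151.]
felt_a_top 0.88 [621. 146.  26.] [214. 169.]
```

View pics/top0.png

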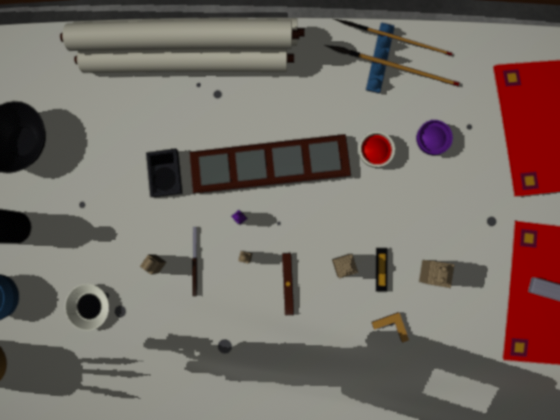

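View pics/side0.png

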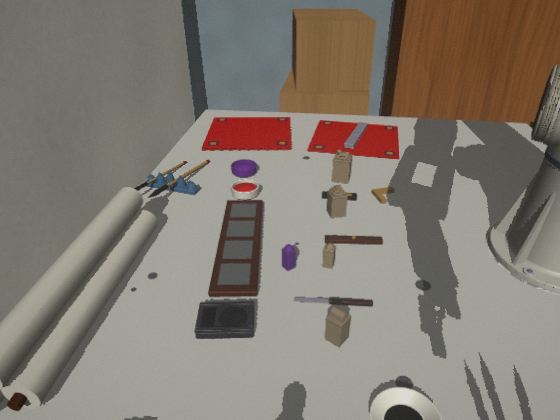

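Top view: the red pot is at (377,150) by the board's right end, with the purple look-alike pot at (434,138). The beige seals are at (245,257), (152,264), (344,265) and (436,273). The purple seal at (239,217) is a look-alike and not meant. Next I'll fit the poses from the masks and confirm in a crop.

```bash
cat > h.py <<'E'
from rig import *
import cv2,numpy as np
from scipy.optimize import minimize
C={n:get_calibration(n) for n in("side","top")}
def proj(n,P):
    W=np.array(C[n]["world_to_cam"]);r,_=cv2.Rodrigues(W[:3,:3].copy())
    return cv2.projectPoints(np.float64(P).reshape(-1,1,3),r,W[:3,3].copy(),np.array(C[n]["intrinsics"]),np.array([C[n]["k1"],0,0,0]))[0][:,0]
def toplane(n,uv,z):
    W=np.array(C[n]["world_to_cam"]);x=cv2.undistortPoints(np.float64(uv).reshape(-1,1,2),np.array(C[n]["intrinsics"]),np.array([C[n]["k1"],0,0,0]))[:,0]
    d=np.c_[x,np.ones(len(x))]@W[:3,:3];o=-W[:3,:3].T@W[:3,3]
    return (o+d*((z-o[2])/d[:,2])[:,None])[:,:2]
S={20:(43,52),28:(49,62),36:(55,72),44:(64,84)}
U=8
def sil(n,x,y,a,w,z0,org,size):
    m=np.zeros((size*U,size*U),np.uint8)
    for h,lo,hi in((w/2,0,S[w][0]),(w*.3,S[w][0],S[w][1]-2)):
        P=[(x+h*(i*np.cos(a)-j*np.sin(a)),y+h*(i*np.sin(a)+j*np.cos(a)),z0+z) for i in(-1,1) for j in(-1,1) for z in(lo,hi)]
        q=(proj(n,P)-org+.5)*U
        cv2.fillConvexPoly(m,cv2.convexHull(np.int32(q*16)),1,shift=4)
    return m
def mask(n,w,near):
    b=[t for t in trace(n,f"seal_{w}_c")]
    def d(t):
        m=t["mask"];vs=np.argwhere(m).mean(0)[::-1];return np.hypot(*(vs-proj(n,[[*near,30]])[0]))
    b=[t for t in b if t["mask"].any()]
    b=sorted(b,key=d)
    return b[0]["mask"] if b and d(b[0])<20 else None
def fit(w,near,z0=0,cams=("side","top")):
    M={}
    for n in cams:
        m=mask(n,w,near)
        if m is None: print("no mask",n,w);continue
        org=np.argwhere(m).min(0)[::-1]-12;size=int(np.ptp(np.argwhere(m),0).max())+25
        mm=cv2.warpAffine(m.astype(np.uint8),np.float64([[1,0,-org[0]],[0,1,-org[1]]]),(size,size))
        M[n]=(cv2.resize(mm,None,fx=U,fy=U,interpolation=cv2.INTER_NEAREST),org,size)
    out=[]
    for use in [list(M)]+[[n] for n in M]:
        f=lambda p:sum((sil(n,p[0],p[1],p[2]/20,w,z0,M[n][1],M[n][2])!=M[n][0]).sum()/M[n][0].sum() for n in use)
        best=min((minimize(f,[*near,a*20],method="Nelder-Mead",options=dict(initial_simplex=np.array([[*near,a*20],[near[0]+8,near[1],a*20],[near[0],near[1]+8,a*20],[near[0],near[1],a*20+4]]))) for a in np.arange(6)*np.pi/12),key=lambda r:r.fun)
        a=(best.x[2]/20+np.pi/4)%(np.pi/2)-np.pi/4
        print(w,use,best.x[:2].round(1),"yaw deg",np.degrees(a).round(1),"cost",round(best.fun,3))
def board():
    for n in C:
        for t in("board_top","felt_a_top"):
            for b in trace(n,t):
                if b["conf"]<.4: continue
                nc,l,st,_=cv2.connectedComponentsWithStats(b["mask"].astype(np.uint8))
                for i in range(1,nc):
                    if st[i,4]<200: continue
                    v=np.argwhere(l==i)[:,::-1]
                    r=cv2.minAreaRect(np.float32(toplane(n,v,18 if t[0]=="b" else 20)))
                    print(n,t,round(b["conf"],2),np.round(r[0],1),np.round(r[1],1),round(r[2],1))
        for b in trace(n,"paste_pot_c"):
            v=np.argwhere(b["mask"])[:,::-1];print(n,"pot",round(b["conf"],2),np.mean(toplane(n,v,24),0).round(1))
E
python3 - <<'E'
from h import *
t=grab_frame("top");s=grab_frame("side")
cv2.imwrite("pics/crop.png",np.vstack([cv2.resize(t[110:310,130:470],(800,280*0+300)),cv2.resize(s[140:360,180:400],(800,300))]))
board()
for w,p in((20,(453,82)),(28,(438,258)),(36,(447,-98)),(44,(432,-264))): fit(w,p)
E
```

```text
side board_top 0.88 [635.6  45.9] [ 86.5 320.9] 7.3
side felt_a_top 0.94 [622.7 146.8] [56.6 57.4] 6.7
side felt_a_top 0.57 [634.3  47.5] [ 84.2 317.6] 7.2
side pot 0.93 [ 662.3 -154.8]
side pot 0.67 [ 688.5 -264.3]
top board_top 0.55 [635.  39.] [ 85.2 309.4] 7.2
top felt_a_top 0.58 [622.4 145.8] [55.3 53.2] 2.2
top pot 0.84 [ 691.5 -281.1]
top pot 0.75 [ 665.1 -168.1]
20 ['side', 'top'] [454.9  81.5] yaw deg 4.3 cost 0.688
20 ['side'] [454.4  79.5] yaw deg -7.8 cost 0.189
20 ['top'] [454.9  81.4] yaw deg 5.2 cost 0.478
28 ['side', 'top'] [437.1 257.8] yaw deg -30.0 cost 0.191
28 ['side'] [437.6 257.1] yaw deg -27.0 cost 0.084
28 ['top'] [436.6 257.9] yaw deg -34.4 cost 0.067
36 ['side', 'top'] [ 442.  -106.6] yaw deg 18.4 cost 0.142
36 ['side'] [ 441.4 -108.7] yaw deg 16.6 cost 0.068
36 ['top'] [ 442.4 -106.5] yaw deg 19.3 cost 0.056
44 ['side', 'top'] [ 429.9 -279.5] yaw deg -5.8 cost 0.294
44 ['side'] [ 429.5 -285.3] yaw deg -3.5 cost 0.178
44 ['top'] [ 429.4 -279.3] yaw deg -11.0 cost 0.056
```

View pics/crop.png

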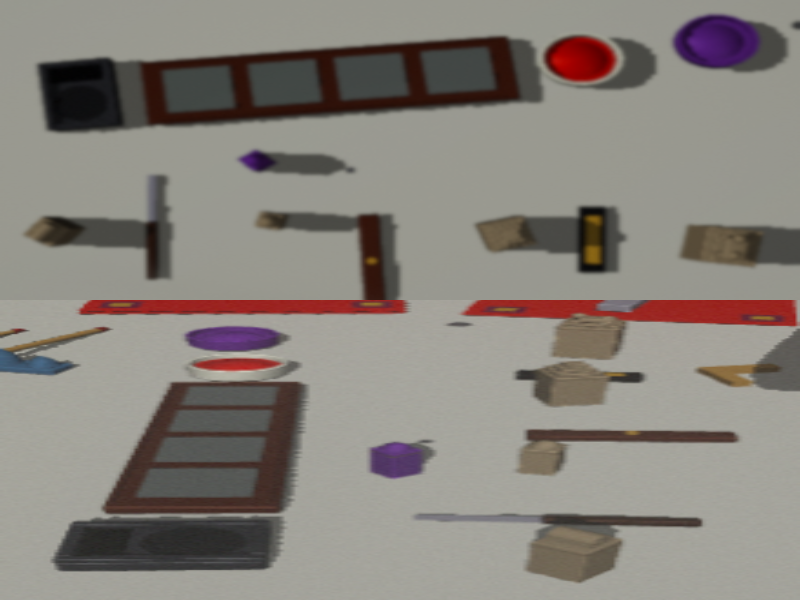

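The crop confirms it. The beige small seal at top (245,257) is seal_20, and the purple diamond at (239,217) is the decoy. The red paste pot at (377,150) is at the board's -y end. Seal 28 goes first, from (437,258), yaw -31°.

```bash
cat > go.py <<'E'
import sys,numpy as np
from rig import sense
x,y,z,phi=map(float,sys.argv[1:5])
s=sense();yaw=s["tcp_rot"][2];p=s["eef_pos"]
d=(np.degrees(yaw)-90-phi+90)%180-90   # turn about tool z (down)
if len(sys.argv)>5: d=d+float(sys.argv[5])
y2=yaw-np.radians(d);w=np.array([x,y,z])-p
print("clock",s["clock"],"pos",p.round(1),"rot",np.degrees(s["tcp_rot"]).round(1),"turn z",d.round(1),"then shift",round(w[0]*np.cos(y2)+w[1]*np.sin(y2),1),round(w[0]*np.sin(y2)-w[1]*np.cos(y2),1),round(-w[2],1),"q6",s["qpos"][5].round(2))
E
python3 go.py 437 258 130 -31
python3 - <<'E'
from h import *
t=grab_frame("top");s=grab_frame("side")
f=lambda i,u,v:cv2.resize(i[v-15:v+15,u-20:u+20],(400,300),interpolation=cv2.INTER_CUBIC)
cv2.imwrite("pics/c2.png",np.vstack([np.hstack([f(t,245,257),f(s,328,255)]),np.hstack([f(t,436,273),f(s,343,168)])]))
E
```

```text
clock 1.6 pos [273.4 562.  231.3] rot [180.   -0.  154.1] turn z -84.9 then shift 176.4 -296.8 101.3 q6 -0.0
```

View pics/c2.png

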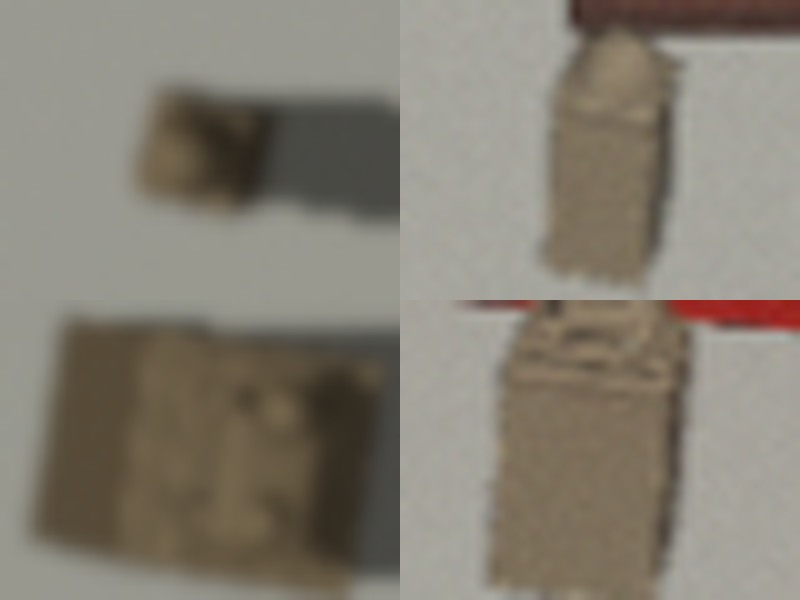

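Row 1 shows seal 20: near-square edges at about -10° yaw, knob beige. Row 2 shows seal 44, also at about -10°. Now turning and moving to seal 28.

>>> servo_tool --rows '[[60,[0,0,0],[0,0,10.6]],[60,[0,0,0],[0,0,10.6]],[60,[0,0,0],[0,0,10.6]],[60,[0,0,0],[0,0,10.6]],[60,[0,0,0],[0,0,10.6]],[60,[0,0,0],[0,0,10.6]],[60,[0,0,0],[0,0,10.6]],[60,[0,0,0],[0,0,10.6]]]' --force 50

```text
clock: 2.7
eef_pos: [273.4, 562.0, 231.3]
tcp_rot: [-3.142, 0.0, 1.203]
contact_force: [0.2, 0.4, -0.1]
opening: 0.702
```

```bash
python3 go.py 437 258 130 -31
```

```text
clock 2.7 pos [273.4 562.  231.3] rot [-180.     0.    68.9] turn z 9.9 then shift -176.3 296.8 101.3 q6 1.48
```

>>> servo_tool --rows '[[50,[0,0,0],[0,0,9.9]],[50,[-29.4,49.5,16.9],[0,0,0]],[50,[-29.4,49.5,16.9],[0,0,0]],[50,[-29.4,49.5,16.9],[0,0,0]],[50,[-29.4,49.5,16.9],[0,0,0]],[50,[-29.4,49.5,16.9],[0,0,0]],[50,[-29.4,49.5,16.9],[0,0,0]],[50,[0,0,0],[0,0,0]]]'

```text
clock: 3.7
eef_pos: [439.8, 255.4, 128.8]
tcp_rot: [-3.141, 0.002, 1.032]
contact_force: [-0.7, 0.1, 0.6]
opening: 0.587
```

```bash
python3 go.py 437 258 15 -31
```

```text
clock 3.7 pos [439.8 255.4 128.8] rot [-1.80e+02  1.00e-01  5.91e+01] turn z 0.1 then shift 0.8 -3.7 113.8 q6 1.06
```

>>> servo_tool --rows '[[50,[0,0,15],[0,0,0]],[50,[0,0,30],[0,0,0]],[50,[0,0,0],[0,0,0]],[50,[0,0,0],[0,0,0]]]'

```text
clock: 4.2
eef_pos: [438.9, 259.9, 85.3]
tcp_rot: [3.142, -0.0, 1.037]
contact_force: [0.1, 0.5, 0.8]
opening: 0.586
```

```bash
python3 go.py 437 258 15 -31
```

```text
clock 4.2 pos [438.9 259.9  85.3] rot [180.   -0.   59.4] turn z 0.4 then shift -2.6 -0.7 70.3 q6 1.06
```

Fine; descend and close.

>>> servo_tool --rows '[[50,[-2.6,-0.7,20],[0,0,0]],[50,[0,0,25],[0,0,0]],[50,[0,0,20],[0,0,0]],[50,[0,0,5],[0,0,0]],[20,[0,0,0],[0,0,0]],[20,[0,0,0],[0,0,0]],[20,[0,0,0],[0,0,0]],[20,[0,0,0],[0,0,0]]]'

```text
clock: 5.2
eef_pos: [437.8, 257.5, 15.8]
tcp_rot: [3.141, -0.002, 1.036]
contact_force: [-1.2, 1.0, 8.6]
opening: 0.321
```

```bash
python3 go.py 639.5 3.3 130 7.2
python3 - <<'E'
from h import *
t=grab_frame("top");s=grab_frame("side")
cv2.imwrite("pics/g1.png",np.hstack([cv2.resize(t[200:320,90:230],(400,343)),cv2.resize(s[240:400,240:430],(400,343))]))
E
```

```text
clock 5.2 pos [437.8 257.5  15.8] rot [ 1.80e+02 -1.00e-01  5.94e+01] turn z -37.8 then shift -277.5 168.3 -114.2 q6 1.06
```

View pics/g1.png

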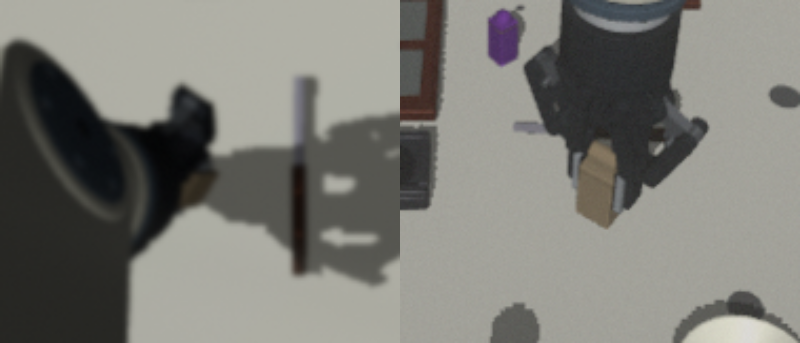

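The crop shows the seal held between both pads, at an opening of about 27 mm. Lift, turn and carry.

>>> servo_tool --rows '[[20,[0,0,-20],[0,0,0]],[20,[0,0,-40],[0,0,0]],[20,[0,0,-40],[0,0,0]],[20,[0,0,-14],[0,0,-9.5]],[20,[0,0,0],[0,0,-9.5]],[20,[0,0,0],[0,0,-9.5]],[20,[0,0,0],[0,0,-9.3]],[20,[0,0,0],[0,0,0]]]'

```text
clock: 6.3
eef_pos: [437.0, 256.9, 129.1]
tcp_rot: [3.141, -0.0, 1.695]
contact_force: [-0.3, -0.8, -0.8]
opening: 0.322
```

```bash
python3 go.py 639.5 3.3 130 7.2
```

```text
clock 6.3 pos [437.  256.9 129.1] rot [180.   -0.   97.1] turn z -0.1 then shift -277.0 169.1 -0.9 q6 0.4
```

>>> servo_tool --rows '[[20,[-30,18,0],[0,0,0]],[20,[-50,30,0],[0,0,0]],[20,[-50,30,0],[0,0,0]],[20,[-50,30,0],[0,0,0]],[20,[-50,30,0],[0,0,0]],[20,[-32,21,0],[0,0,0]],[20,[-15,10,0],[0,0,0]],[20,[0,0,0],[0,0,0]]]'

```text
clock: 7.3
eef_pos: [639.3, 2.8, 128.6]
tcp_rot: [-3.141, -0.0, 1.693]
contact_force: [0.0, 0.6, -1.9]
opening: 0.322
```

>>> servo_tool --rows '[[20,[0,0,30],[0,0,0]],[20,[0,0,20],[0,0,0]],[20,[0,0,0],[0,0,0]],[20,[0,0,0],[0,0,0]]]'

```text
clock: 7.8
eef_pos: [639.5, 3.7, 79.5]
tcp_rot: [3.141, 0.0, 1.696]
contact_force: [-0.8, 0.4, -0.4]
opening: 0.32
```

```bash
python3 go.py 639.5 3.3 37 7.2
```

```text
clock 7.8 pos [639.5   3.7  79.5] rot [180.    0.   97.2] turn z -0.0 then shift -0.4 -0.1 42.5 q6 -0.12
```

>>> servo_tool --rows '[[20,[0,0,20],[0,0,0]],[20,[0,0,15],[0,0,0]],[20,[0,0,6],[0,0,0]],[20,[0,0,2],[0,0,0]],[20,[0,0,0],[0,0,0]]]'

```text
clock: 8.43
eef_pos: [639.2, 3.1, 35.9]
tcp_rot: [-3.141, -0.0, 1.696]
contact_force: [-1.0, -0.9, 1.1]
opening: 0.321
```

>>> servo_tool --rows '[[45,[0,0,0],[0,0,0]],[45,[0,0,0],[0,0,0]],[45,[0,0,0],[0,0,0]],[45,[0,0,-20],[0,0,0]],[45,[0,0,-40],[0,0,0]],[45,[0,0,-40],[0,0,0]],[50,[0,0,0],[0,0,0]]]'

```text
clock: 9.3
eef_pos: [642.0, 3.2, 141.0]
tcp_rot: [3.134, 0.001, 1.696]
contact_force: [0.5, -0.2, -0.3]
opening: 0.584
```

```bash
python3 go.py 455 80.5 120 -10
```

```text
clock 9.3 pos [642.    3.2 141. ] rot [1.796e+02 1.000e-01 9.720e+01] turn z 17.2 then shift 43.6 -197.6 21.0 q6 -0.12
```

>>> servo_tool --rows '[[45,[0,0,0],[0,0,8.6]],[45,[0,0,0],[0,0,8.6]],[45,[9,-39,0],[0,0,0]],[45,[10,-50,0],[0,0,0]],[45,[10,-50,0],[0,0,0]],[45,[10,-40,0],[0,0,0]],[45,[4,-18,0],[0,0,0]],[45,[0,0,0],[0,0,0]]]'

```text
clock: 10.3
eef_pos: [452.7, 80.2, 136.3]
tcp_rot: [3.141, -0.0, 1.397]
contact_force: [-0.2, -0.3, -0.1]
opening: 0.527
```

>>> servo_tool --rows '[[42,[0,0,30],[0,0,0]],[42,[0,0,20],[0,0,0]],[42,[0,0,0],[0,0,0]],[42,[0,0,0],[0,0,0]]]'

```text
clock: 10.8
eef_pos: [454.1, 79.8, 86.4]
tcp_rot: [3.141, -0.0, 1.395]
contact_force: [-0.6, -0.7, 0.6]
opening: 0.493
```

```bash
python3 go.py 455 80.5 10 -10
```

```text
clock 10.8 pos [454.1  79.8  86.4] rot [179.9  -0.   79.9] turn z -0.1 then shift 0.9 0.7 76.4 q6 0.35
```

>>> servo_tool --rows '[[42,[0.9,0.7,26],[0,0,0]],[42,[0,0,25],[0,0,0]],[42,[0,0,20],[0,0,0]],[42,[0,0,5],[0,0,0]],[12,[0,0,0],[0,0,0]],[12,[0,0,0],[0,0,0]],[12,[0,0,0],[0,0,0]],[12,[0,0,0],[0,0,0]]]'

```text
clock: 11.8
eef_pos: [454.4, 80.8, 10.7]
tcp_rot: [3.14, -0.001, 1.396]
contact_force: [-0.7, -0.9, 8.3]
opening: 0.221
```

>>> servo_tool --rows '[[12,[0,0,-20],[0,0,0]],[12,[0,0,-40],[0,0,0]],[12,[0,0,-40],[0,0,0]],[12,[0,0,-20],[0,0,-8.6]],[12,[0,0,0],[0,0,-8.6]],[12,[0,0,0],[0,0,0]]]'

```text
clock: 12.55
eef_pos: [453.7, 80.7, 130.3]
tcp_rot: [3.141, -0.0, 1.695]
contact_force: [0.1, 1.1, -1.0]
opening: 0.226
```

```bash
python3 go.py 648.5 -68.1 130 7.2
```

```text
clock 12.55 pos [453.7  80.7 130.3] rot [180.   -0.   97.1] turn z -0.1 then shift -172.0 174.6 0.3 q6 0.05
```

>>> servo_tool --rows '[[12,[-20,20,0],[0,0,0]],[12,[-38,38.6,0],[0,0,0]],[12,[-38,39,0],[0,0,0]],[12,[-38,39,0],[0,0,0]],[12,[-26,26,0],[0,0,0]],[12,[-12,12,0],[0,0,0]],[12,[0,0,0],[0,0,0]],[12,[0,0,25],[0,0,0]]]'

```text
clock: 13.55
eef_pos: [648.5, -67.4, 106.1]
tcp_rot: [3.139, 0.0, 1.695]
contact_force: [1.1, -1.8, -0.8]
opening: 0.223
```

>>> servo_tool --rows '[[12,[0,0,25],[0,0,0]],[12,[0,0,0],[0,0,0]],[12,[0,0,0],[0,0,0]]]'

```text
clock: 13.92
eef_pos: [648.2, -67.6, 80.8]
tcp_rot: [3.141, -0.0, 1.696]
contact_force: [0.6, -0.5, -0.6]
opening: 0.225
```

```bash
python3 go.py 648.5 -68.1 31 7.2
```

```text
clock 13.925 pos [648.2 -67.6  80.8] rot [180.   -0.   97.2] turn z -0.0 then shift -0.5 0.3 49.8 q6 -0.23
```

>>> servo_tool --rows '[[12,[0,0,22],[0,0,0]],[12,[0,0,18],[0,0,0]],[12,[0,0,7],[0,0,0]],[12,[0,0,2.5],[0,0,0]],[12,[0,0,0],[0,0,0]]]'

```text
clock: 14.55
eef_pos: [648.7, -68.3, 31.0]
tcp_rot: [3.141, 0.0, 1.696]
contact_force: [-0.6, -0.4, 0.4]
opening: 0.23
```

>>> servo_tool --rows '[[40,[0,0,0],[0,0,0]],[40,[0,0,0],[0,0,0]],[40,[0,0,0],[0,0,0]],[40,[0,0,-20],[0,0,0]],[40,[0,0,-40],[0,0,0]],[40,[0,0,-40],[0,0,0]],[60,[0,0,-10],[0,0,0]],[60,[0,0,0],[0,0,0]]]'

```text
clock: 15.55
eef_pos: [648.8, -68.3, 141.7]
tcp_rot: [3.14, 0.0, 1.696]
contact_force: [-1.1, 0.5, -0.4]
opening: 0.704
```

```bash
python3 go.py 442.2 -106.7 140 18.5
```

```text
clock 15.55 pos [648.8 -68.3 141.7] rot [179.9   0.   97.2] turn z -11.3 then shift 29.1 -208.1 1.7 q6 -0.23
```

>>> servo_tool --rows '[[58,[0,0,0],[0,0,-5.7]],[58,[0,0,0],[0,0,-5.6]],[58,[4,-28,0],[0,0,0]],[58,[7,-50,0],[0,0,0]],[58,[7,-50,0],[0,0,0]],[58,[6,-45,0],[0,0,0]],[58,[4,-25,0],[0,0,0]],[58,[1,-10,0],[0,0,0]]]'

```text
clock: 16.55
eef_pos: [439.8, -106.5, 139.5]
tcp_rot: [-3.14, -0.001, 1.892]
contact_force: [-0.0, 0.1, 0.2]
opening: 0.679
```

>>> servo_tool --rows '[[58,[0,0,20],[0,0,0]],[58,[0,0,20],[0,0,0]],[58,[0,0,0],[0,0,0]],[58,[0,0,0],[0,0,0]]]'

```text
clock: 17.05
eef_pos: [442.4, -106.6, 100.5]
tcp_rot: [-3.142, -0.0, 1.893]
contact_force: [-0.5, -1.0, -0.0]
opening: 0.679
```

```bash
python3 go.py 442.2 -106.7 20 18.5
```

```text
clock 17.05 pos [ 442.4 -106.6  100.5] rot [-180.    -0.   108.5] turn z -0.0 then shift -0.1 -0.2 80.5 q6 -0.56
```

>>> servo_tool --rows '[[58,[0,0,25],[0,0,0]],[58,[0,0,30],[0,0,0]],[58,[0,0,20],[0,0,0]],[58,[0,0,5.5],[0,0,0]],[28,[0,0,0],[0,0,0]],[28,[0,0,0],[0,0,0]],[28,[0,0,0],[0,0,0]],[28,[0,0,0],[0,0,0]]]'

```text
clock: 18.05
eef_pos: [442.5, -106.7, 20.7]
tcp_rot: [3.14, 0.001, 1.893]
contact_force: [-0.1, 1.3, 7.3]
opening: 0.415
```

>>> servo_tool --rows '[[28,[0,0,-20],[0,0,0]],[28,[0,0,-40],[0,0,0]],[28,[0,0,-60],[0,0,0]],[28,[0,0,-30],[0,0,5.7]],[28,[0,0,0],[0,0,5.6]],[28,[0,0,0],[0,0,0]]]'

```text
clock: 18.8
eef_pos: [441.7, -106.5, 170.2]
tcp_rot: [3.141, 0.0, 1.696]
contact_force: [0.4, 0.5, -2.9]
opening: 0.415
```

```bash
python3 go.py 630.5 74.7 170 7.2
```

```text
clock 18.8 pos [ 441.7 -106.5  170.2] rot [180.    0.   97.2] turn z -0.0 then shift 156.1 210.1 0.2 q6 -0.37
```

>>> servo_tool --rows '[[28,[20,27,0],[0,0,0]],[28,[34,46,0],[0,0,0]],[28,[34,46,0],[0,0,0]],[28,[34,46,0],[0,0,0]],[28,[23,30,0],[0,0,0]],[28,[11,15,0],[0,0,0]],[28,[0,0,0],[0,0,0]],[28,[0,0,40],[0,0,0]]]'

```text
clock: 19.8
eef_pos: [632.2, 73.7, 131.9]
tcp_rot: [3.137, 0.0, 1.696]
contact_force: [1.4, -0.2, -1.6]
opening: 0.413
```

>>> servo_tool --rows '[[28,[0,0,40],[0,0,0]],[28,[0,0,0],[0,0,0]],[28,[0,0,0],[0,0,0]]]'

```text
clock: 20.18
eef_pos: [631.0, 73.7, 91.1]
tcp_rot: [3.141, 0.0, 1.695]
contact_force: [-0.6, -0.4, -1.5]
opening: 0.414
```

```bash
python3 go.py 630.5 74.7 41 7.2
```

```text
clock 20.175 pos [631.   73.7  91.1] rot [180.    0.   97.1] turn z -0.1 then shift 1.0 -0.4 50.1 q6 -0.01
```

>>> servo_tool --rows '[[28,[1,-0.4,22],[0,0,0]],[28,[0,0,18],[0,0,0]],[28,[0,0,7],[0,0,0]],[28,[0,0,3],[0,0,0]],[28,[0,0,0],[0,0,0]]]'

```text
clock: 20.8
eef_pos: [630.7, 75.3, 40.7]
tcp_rot: [3.141, 0.0, 1.696]
contact_force: [-1.4, -0.3, 3.3]
opening: 0.414
```

>>> servo_tool --rows '[[56,[0,0,0],[0,0,0]],[56,[0,0,0],[0,0,0]],[56,[0,0,0],[0,0,0]],[56,[0,0,-20],[0,0,0]],[56,[0,0,-50],[0,0,0]],[56,[0,0,-60],[0,0,0]],[66,[0,0,0],[0,0,8.6]],[66,[0,0,0],[0,0,8.6]]]'

```text
clock: 21.8
eef_pos: [631.0, 75.4, 172.7]
tcp_rot: [3.138, -0.001, 1.391]
contact_force: [-0.5, -0.4, -1.0]
opening: 0.771
```

```bash
python3 go.py 429.6 -279.5 170 -10
```

```text
clock 21.8 pos [631.   75.4 172.7] rot [ 1.798e+02 -1.000e-01  7.970e+01] turn z -0.3 then shift -384.5 -136.7 2.7 q6 0.3
```

>>> servo_tool --rows '[[68,[-30,-10.7,0],[0,0,0]],[68,[-55,-19.5,0],[0,0,0]],[68,[-55,-19.5,0],[0,0,0]],[68,[-55,-19.5,0],[0,0,0]],[68,[-55,-19.5,0],[0,0,0]],[68,[-55,-19.5,0],[0,0,0]],[68,[-45,-16,0],[0,0,0]],[68,[-34.5,-12.5,0],[0,0,0]]]'

```text
clock: 22.8
eef_pos: [427.8, -281.3, 171.4]
tcp_rot: [3.14, 0.001, 1.394]
contact_force: [0.2, 0.3, -0.1]
opening: 0.795
```

>>> servo_tool --rows '[[68,[0,0,20],[0,0,0]],[68,[0,0,25],[0,0,0]],[68,[0,0,0],[0,0,0]],[68,[0,0,0],[0,0,0]]]'

```text
clock: 23.3
eef_pos: [429.2, -279.7, 126.2]
tcp_rot: [3.14, 0.001, 1.396]
contact_force: [-0.4, 0.8, 0.3]
opening: 0.801
```

```bash
python3 go.py 429.6 -279.5 26 -10
```

```text
clock 23.3 pos [ 429.2 -279.7  126.2] rot [179.9   0.   80. ] turn z -0.0 then shift 0.3 0.3 100.2 q6 -0.41
```

>>> servo_tool --rows '[[68,[0,0,30],[0,0,0]],[68,[0,0,40],[0,0,0]],[68,[0,0,22],[0,0,0]],[68,[0,0,8],[0,0,0]],[36,[0,0,0],[0,0,0]],[36,[0,0,0],[0,0,0]],[36,[0,0,0],[0,0,0]],[36,[0,0,0],[0,0,0]]]' --force 60

```text
clock: 24.3
eef_pos: [429.5, -280.0, 26.1]
tcp_rot: [3.14, 0.001, 1.396]
contact_force: [-0.9, 0.7, 7.9]
opening: 0.503
```

>>> servo_tool --rows '[[36,[0,0,-20],[0,0,0]],[36,[0,0,-40],[0,0,0]],[36,[0,0,-60],[0,0,0]],[36,[0,0,-40],[0,0,-8.6]],[36,[0,0,0],[0,0,-8.6]],[36,[0,0,0],[0,0,0]]]'

```text
clock: 25.05
eef_pos: [428.4, -279.3, 185.4]
tcp_rot: [3.141, 0.0, 1.695]
contact_force: [-0.5, 0.2, -4.0]
opening: 0.509
```

```bash
python3 go.py 621.5 146.1 186 7.2
```

```text
clock 25.05 pos [ 428.4 -279.3  185.4] rot [180.    0.   97.1] turn z -0.1 then shift 397.8 244.9 -0.6 q6 -0.7
```

>>> servo_tool --rows '[[36,[20,12,0],[0,0,0]],[36,[40,25,0],[0,0,0]],[36,[50,31,0],[0,0,0]],[36,[50,31,0],[0,0,0]],[36,[50,31,0],[0,0,0]],[36,[50,31,0],[0,0,0]],[36,[50,31,0],[0,0,0]],[36,[40,25,0],[0,0,0]]]'

```text
clock: 26.05
eef_pos: [600.3, 97.1, 183.8]
tcp_rot: [-3.14, -0.0, 1.693]
contact_force: [0.2, -1.6, -3.4]
opening: 0.511
```

>>> servo_tool --rows '[[36,[32,18,0],[0,0,0]],[36,[16,10,0],[0,0,0]],[36,[0,0,0],[0,0,0]],[36,[0,0,25],[0,0,0]],[36,[0,0,50],[0,0,0]],[36,[0,0,15],[0,0,0]],[36,[0,0,0],[0,0,0]],[36,[0,0,0],[0,0,0]]]'

```text
clock: 27.05
eef_pos: [623.3, 145.8, 96.6]
tcp_rot: [3.139, -0.0, 1.695]
contact_force: [0.7, -0.7, -2.6]
opening: 0.51
```

```bash
python3 go.py 621.5 146.1 46.4 7.2
```

```text
clock 27.05 pos [623.3 145.8  96.6] rot [179.9  -0.   97.1] turn z -0.1 then shift 0.5 -1.7 50.2 q6 0.1
```

>>> servo_tool --rows '[[36,[0.5,-1.2,22],[0,0,0]],[36,[0,0,18],[0,0,0]],[36,[0,0,7],[0,0,0]],[36,[0,0,3],[0,0,0]],[36,[0,0,0],[0,0,0]]]'

```text
clock: 27.68
eef_pos: [620.9, 146.3, 46.2]
tcp_rot: [-3.141, 0.0, 1.696]
contact_force: [-4.7, -1.7, 6.0]
opening: 0.508
```

>>> servo_tool --rows '[[66,[0,0,0],[0,0,0]],[66,[0,0,0],[0,0,0]],[66,[0,0,0],[0,0,0]],[66,[0,0,-20],[0,0,0]],[66,[0,0,-50],[0,0,0]],[66,[0,0,-60],[0,0,0]],[66,[0,0,-60],[0,0,0]],[66,[0,0,0],[0,0,0]]]'

```text
clock: 28.68
eef_pos: [624.0, 147.0, 242.3]
tcp_rot: [3.131, -0.001, 1.696]
contact_force: [-0.2, 0.0, 0.3]
opening: 0.773
```

>>> servo_tool --rows '[[66,[30,-20,0],[0,0,0]],[66,[50,-40,0],[0,0,0]],[66,[50,-40,0],[0,0,0]],[66,[50,-40,0],[0,0,0]],[66,[50,-40,0],[0,0,0]],[66,[40,-30,0],[0,0,0]],[66,[20,-10,0],[0,0,0]],[66,[0,0,0],[0,0,0]]]'

```text
clock: 29.68
eef_pos: [369.7, 403.2, 235.0]
tcp_rot: [-3.141, -0.0, 1.698]
contact_force: [0.4, -0.1, 0.5]
opening: 0.776
```

Run:
```python
from h import *
t=grab_frame("top");s=grab_frame("side")
cv2.imwrite("pics/f.png",np.vstack([cv2.resize(t[110:220,140:420],(800,314)),cv2.resize(s[150:340,150:420],(400,281)).repeat(1,0) if 0 else cv2.resize(s[150:300,150:420],(800,286)) if 0 else cv2.resize(s[140:320,130:470],(800,280))]))
board()
for w,p in((20,(648.5,-68.1)),(28,(639.5,3.3)),(36,(630.5,74.7)),(44,(621.5,146.1))): fit(w,p,20)
print(sense()["eef_pos"])
```

```text
side board_top 0.62 [635.4  48.8] [ 87.3 315.3] 7.6
side pot 0.78 [ 663.  -162.4]
side pot 0.63 [ 688.8 -264.2]
top board_top 0.57 [635.1  38.5] [ 88.2 310.9] 6.6
top pot 0.96 [ 665.3 -167.9]
top pot 0.57 [ 690.4 -282.4]
20 ['side', 'top'] [649.1 -68. ] yaw deg 12.7 cost 1.229
20 ['side'] [ 659.4 -111.7] yaw deg 13.7 cost 1.009
20 ['top'] [648.8 -67.8] yaw deg 6.6 cost 0.077
28 ['side', 'top'] [639.9   3.3] yaw deg 6.8 cost 0.887
28 ['side'] [641.9 -10.3] yaw deg 13.1 cost 0.697
28 ['top'] [639.7   3.5] yaw deg 6.6 cost 0.074
36 ['side', 'top'] [630.6  77.3] yaw deg 12.1 cost 0.996
36 ['side'] [630.   77.5] yaw deg 13.2 cost 0.909
36 ['top'] [630.9  77. ] yaw deg 7.8 cost 0.059
44 ['side', 'top'] [621.4 147.6] yaw deg 9.4 cost 0.175
44 ['side'] [621.5 147.2] yaw deg 9.6 cost 0.101
44 ['top'] [621.4 147.8] yaw deg 8.7 cost 0.072
[370.8685946  402.35331299 234.88121763]
```

View pics/f.png

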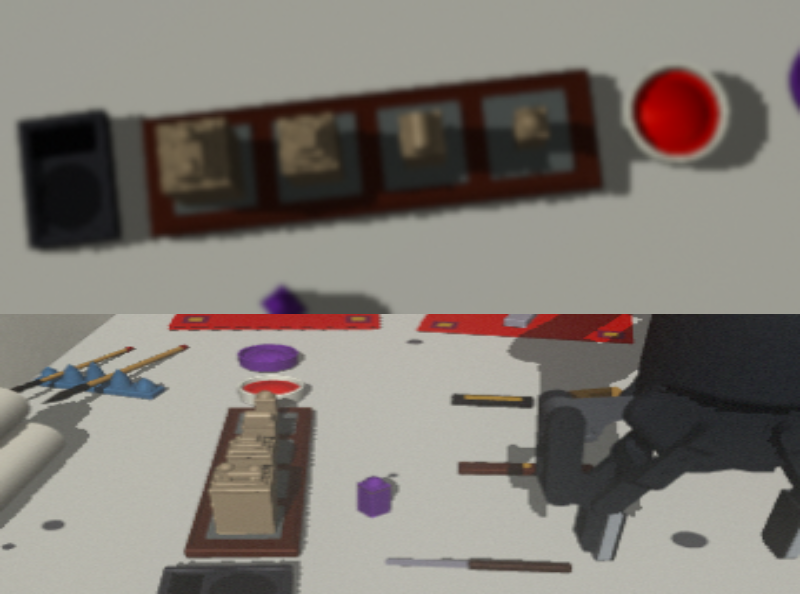

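The picture shows all four seals upright on their felts, rising in size away from the red pot. The top-camera fits are within about 2.5 mm and 2° of target, and the pot hasn't moved.

```bash
python3 -c "from rig import *; print(sign_off())"
```

```text
the job is handed in; nothing more can be done
None
```

All four seals are standing on the board's felt squares, smallest next to the red paste pot and largest at the inkstone end. I handed the job in at about 31 s of the 106 s allowed; no verdict came back.

- **Placement:** the last top-camera fits put every seal within about 2.5 mm of its target. All four are within about 2° of square to the board, and the final picture shows them upright.
- **Paste pot:** it reads at the same place as before, within about 0.3 mm in the top camera.
- **Robot:** the arm is well clear of everything and the gripper is empty.
- **Checks that disagreed:** the side-camera fits for seals 20, 28 and 36 matched badly, because from that camera the seals in front hide the ones behind. I went by the top camera for those three. Both cameras agreed on seal 44. The side camera also placed the board's centre about 10 mm further along its length than the top camera did, because its outline takes in the board's near face.

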